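Fit the slicing disc on the vegetable cutter and hold it home

TASK

Pick up the wider of the two cutter discs by its knob, put it over the drive pin of the vegetable cutter base (the pin is hidden once the disc is over it, so feel about until the disc drops on), and press it fully down against the spring collar. Finish while still gripping the knob and holding the disc pressed fully home. Leave the smaller disc and the other kitchen things where they are.

Things in the scene. Friction and masses are not known exactly. Their poses are not given: they have to be found in the camera images.
- wide_disc_knob (a point): Wide slicing disc of bare metal: a flat round plate 116 mm across and 8 mm thick, lying on the worktop, with an upright round knob 32 mm across in its middle that ends 58 mm above the underside; two blades on the plate. Weight 0.2 to 0.4 kg. The point is the middle of the knob, on the axis, 36 mm above the underside. z is the disc's axis, up. Grip the knob here, from above, any yaw.
- wide_disc_mouth (a point): Mouth of the blind bore in the underside of the wide disc: centre of the underside, on the axis, 36 mm below the knob point. The bore is 19 mm across and 22 mm deep and cannot be seen from above.
- small_disc_knob (a point): Smaller grating disc of the same metal, 86 mm across, 8 mm thick, with a ring of bumps and the same knob; point and axes as on the wide disc. Its bore is too small for the pin. Not to be moved. The two discs may lie in each other's places. Behind the discs' places a fixed stack of boards and pans, up to 0.26 m high, begins at x = 0.55 m.
- machine: Base of the vegetable cutter, fixed to the worktop: a rounded steel box 200 mm deep (x), 170 mm wide (y), with a round deck 140 mm across whose top is 58 mm above the worktop, and at the back a raised block (75 to 111 mm behind the pin, 130 mm wide, top 87 mm above the worktop). The origin lies on the worktop straight below the pin; +x points to the back of the base.
- pin_tip (a point): Top centre of the upright steel drive pin in the middle of the deck: 16 mm in diameter, narrowing to 10 mm over its top 4 mm, standing 18 mm above the deck, so 76 mm above the worktop. A disc whose bore is not over the pin rests on this tip; once over it, it drops 8 mm on to the spring collar; pressed home its underside is 14 mm below this point.
- press_collar (a joint): Grey spring collar round the pin, 48 mm outside and 21 mm inside diameter, its top 10 mm above the deck when free. Value 0 m free, 0.006 m fully pressed down. It starts to move at 5 N and needs 11 N in all (disc weight included) at the end of its travel, where it stops hard; it springs up again when the push ends.
- peeler_mid (a point): Peeler lying between the discs' places, about along x, 170 x 25 x 18 mm; point at the middle. Not to be moved.
- mill_mid (a point): Clear salt mill with a grey cap standing behind, 44 mm across, 90 mm tall; point half-way up. Not to be moved. The fryer at the left has a fixed basket handle that reaches forward to x = 0.48 m at y = 0.31 to 0.34 m, 0.34 m above the worktop.
- cup_mid (a point): Empty clear cup standing at the left, 116 mm across, 60 mm tall; point half-way up. Not to be moved.

How it is judged:
By the outcome, as a careful person would: the job done as asked, in the order asked, and still so for the second after the job is handed in, while the arm keeps its last pose, push and grip.
It also fails if it takes over 42 s, if anything falls off the work surface, if the arm or the gripper's body presses on something with over 40 N, if the wrist force passes 120 N, or if a joint passes its speed limit or range.

ROBOT

A 7-joint arm with a two-finger parallel gripper is mounted at the origin on a cart in front of the work surface, level with it; the furniture and walls round the work are solid. World frame = base frame: x ahead of the robot, y to its left, z up, the work surface at z = 0. Lengths are in m, angles in rad, forces in N, time in s.
With the tool pointing down it reaches from about 0.4 to 0.925 m from the base axis. Payload 5.6 kg.
Tool frame: the origin (TCP) lies at the very end of the fingers, on their centre line; the grasp point (between the pads) lies 19 mm behind it (grip_point_offset is the distance from the TCP to the grasp point, in m); z points along the fingers, y is the line along which they close (so a half turn about z gives the same grasp; the last joint's range is limited). The gripper opens to 85 mm and grips with 20 to 120 N. Pads are 22 mm wide; open, the fingers measure 114 mm over their backs; the gripper's body (76 mm by 85 mm) begins 54 mm behind the grasp point. The pads swing forward as they close: fully open they stand 13 mm farther back than shut.
Start: joints at [1.24, 0.468, -0.012, 1.603, 0.006, 1.071, -0.056], TCP at [0.184, -0.623, 0.231] pointing down, gripper open.
Joint ranges: [-2.53, 2.53], [-0.31, 2.02], [-1.57, 1.55], [0.28, 2.44], [-1.29, 4.43], [0.15, 1.84], [-2.92, 2.92]. Speed limits (rad/s): [2.57, 2.57, 3.14, 3.14, 3.14, 3.14, 3.14].

INTERFACE

Orientations are given as [roll, pitch, yaw] about the fixed x, y, z axes, in that order (R = Rz(yaw) Ry(pitch) Rx(roll)).
In Python, from rig import get_obs, get_image, camera_model, job_done, cut_out, landmark_of, grip_point_offset gives the robot as it stands.
- The arm moves only by the tool send_rows, never from a script. Its argument "commands" is a list of rows, each an object with "slide": the shift along the tool's x, y, z in m, a list of three; "spin": the turn about the tool's z in degrees; "jaw": the closure, from 0 (fully open) to 1 (shut). A call has 1 to 10 rows; each row is the pose to reach, as a shift and turn from the pose commanded when the call began, along the tool's axes at that moment; what a row does not reach only later rows make up. A row lasts 1/12 s, in which the tool goes at most 41.7 mm and 7.16 degrees, less where a joint would pass 70% of its speed; a pose out of reach is approached as far as the arm can. A call with a gripper value outside its range is refused whole. The fingers move at their own pace and stop on an object; "grip_force" is the grip in N (left out, the last holds). Time passes only in rows, so rows that repeat a pose let the fingers close. It gives the time, the measured TCP pose, the force, the opening and the grip force at its end, in the units of the state.
- get_obs(): the state, without advancing time (a new reading comes with each control period).
- get_image(name): name is "scene" or "side" or "wrist"; returns the picture (420x560x3 uint8, red, green, blue); there is no depth.
- camera_model(name): a dict with "fx", "fy", "cx", "cy" (pixels), "dist_coeffs" ([k1, k2, p1, p2, k3] as OpenCV has them; the pictures are not rectified), "R" (3x3) and "t" (3): a world point X has camera coordinates R X + t. Camera axes: x right, y down, z forward; pixel columns grow to the right and rows downward; lengths in m; the calibration is good to about 2 mm. A picture is of the moment at which its call begins: read the wrist's pose just before it. camera_model takes no time and is no camera call; for the wrist camera it gives the pose at the moment of the call.
- job_done(): hands the job in; it is judged then, once.
Trained networks look in the newest picture that a camera, given by its name, has taken for a name from the list of things; names that differ only in an ending like _2 or _b are one class to them, and where a whole thing is asked for, a point or a joint stands for the part that bears it (a point fixed in the world has none). Each returns a list of dicts, best first, with "score" (0 to 1); they miss things now and then, are a little off and sometimes report something else, mostly with a low value. They report only what shows in the picture. A call takes as long as a camera call.
- cut_out(camera, name): "region" (420x560 bool, what is visible of it) and "uv" ([column, row] in pixels, amid what is visible of it).
- landmark_of(camera, name): "uv" ([column, row] in pixels: a listed point, or the origin of a listed thing).
The state is a dict: "time": time; "joints": joint angles; "joint_velocities": joint speeds; "joint_torque": joint torques, N m; "tool_pos": TCP position; "ee_rot": TCP orientation; "ft_force": force on the tool from outside, world axes, zero at the start; "ft_torque": the same for the moment, N m; "gripper_width": opening from 0.0 (shut) to 1.0 (fully open); "grip_force": force on a finger pad.
Only numpy, scipy, OpenCV 4.12 (cv2) and the standard library are available. Lean on these libraries where they do the work, as an engineer would, in place of code of your own. Each camera call takes 0.05 s, during which the arm holds its last target. There are 200 camera calls.

## Working session

There is one attempt and no reset: what is moved stays moved. The work goes in short steps, Python scripts to look and compute and a tool call to move; the robot and the scene stay as the last step left them, time stands still between calls to the robot, and variables do not carry over. Pictures are saved under pics/ and viewed, at most 10 in all, crops included, and the job is handed in when it is done.

Besides the shell and the picture viewer there is one more tool, called after ">>>" by a JSON object that holds its "op" and its "data", one argument or row to a line. send_rows: Moves the arm, as the interface text tells. Its arguments: {"type":"object","properties":{"commands":{"type":"array","items":{"type":"object","properties":{"slide":{"type":"array","items":{"type":"number"}},"spin":{"type":"number"},"jaw":{"type":"number"}}}},"grip_force":{"type":"number"}},"required":["commands"]}

```bash
mkdir -p pics; cat > h.py <<'E'
from rig import *
import numpy as np, cv2
def ray(c,uv):
    m=camera_model(c) if isinstance(c,str) else c
    K=np.array([[m['fx'],0,m['cx']],[0,m['fy'],m['cy']],[0,0,1]])
    p=cv2.undistortPoints(np.array([[uv]],float),K,np.array(m['dist_coeffs'],float))[0,0]
    R=np.array(m['R']);t=np.array(m['t']);return -R.T@t, R.T@np.array([p[0],p[1],1.])
def at_z(c,uv,z):
    o,d=ray(c,uv); return o+d*(z-o[2])/d[2]
def tri(rs):
    A=0;b=0
    for o,d in rs:
        d=d/np.linalg.norm(d);P=np.eye(3)-np.outer(d,d);A=A+P;b=b+P@o
    return np.linalg.solve(A,b)
E
python3 - <<'E'
from h import *
o=get_obs();print(o['time'],o['tool_pos'],o['ee_rot'],grip_point_offset)
ims=[]
for c in ['scene','side']:
    im=get_image(c);cv2.imwrite(f'pics/{c}0.png',im[...,::-1])
    for n,z in [('wide_disc_knob',.036),('small_disc_knob',.036),('pin_tip',.076),('machine',0)]:
        for r in landmark_of(c,n)[:2]: print(c,n,round(r['score'],2),np.round(r['uv'],1),np.round(at_z(c,r['uv'],z),4))
    m=camera_model(c);print(-np.array(m['R']).T@np.array(m['t']))
E
```

```text
0.0 [ 0.18426086 -0.62274785  0.23030793] [-3.13980510e+00  1.38547008e-04  2.87707962e-01] 0.0187
scene wide_disc_knob 0.65 [205.3 268.4] [ 0.462  -0.3389  0.036 ]
scene small_disc_knob 0.51 [246.1 228.3] [ 0.4509 -0.0857  0.036 ]
scene pin_tip 0.67 [295.7 194.2] [0.521  0.1489 0.076 ]
scene machine 0.91 [296.7 208.3] [0.5088 0.1948 0.    ]
scene machine 0.28 [232.4 254.3] [ 0.4602 -0.1907  0.    ]
[ 1.06078034 -1.21501352  0.70920768]
side wide_disc_knob 0.62 [419.  207.8] [ 0.4638 -0.3381  0.036 ]
side wide_disc_knob 0.2 [232.7 242.4] [0.4712 0.1917 0.036 ]
side small_disc_knob 0.71 [229.1 222.8] [0.5417 0.1878 0.036 ]
side small_disc_knob 0.67 [336.5 227.4] [ 0.4526 -0.0856  0.036 ]
side pin_tip 0.84 [232.5 221.9] [0.5045 0.1833 0.076 ]
side machine 0.66 [230.1 242.2] [0.5047 0.1944 0.    ]
[-0.20588904  0.27608292  0.82061356]
```

```bash
python3 -c "
import cv2,numpy as np
a=cv2.imread('pics/scene0.png');b=cv2.imread('pics/side0.png')
cv2.imwrite('pics/both.png',cv2.resize(np.vstack([a,b]),(400*1,600)))"
```

```text
(no output)
```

View pics/scene0.png

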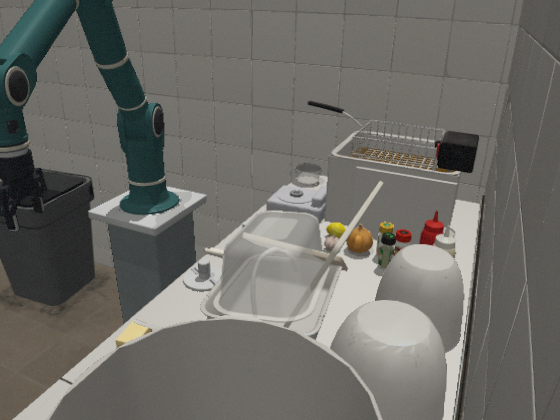

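View pics/side0.png

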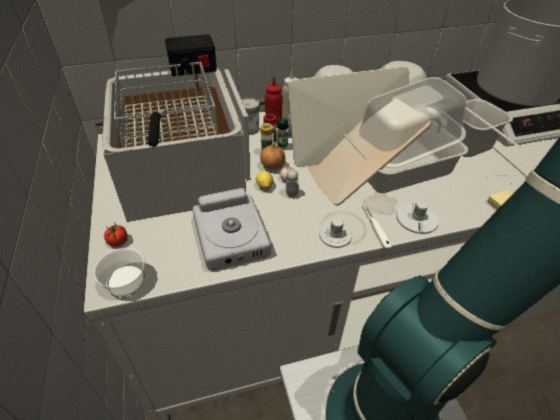

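Scene: the wide disc is at the front right (side view 419,215; plate about 42 px across against 32 px for the other at 336,232). The cutter base is at (230,228).

>>> {"op": "send_rows", "data": {
  "commands": [
    {"slide": [0.034,-0.019,0.0],"spin": 0,"jaw": 0},
    {"slide": [0.068,-0.038,0.0],"jaw": 0},
    {"slide": [0.102,-0.057,0.0],"jaw": 0},
    {"slide": [0.136,-0.076,0.0],"jaw": 0},
    {"slide": [0.17,-0.095,0.0],"jaw": 0},
    {"slide": [0.204,-0.114,0.0],"jaw": 0},
    {"slide": [0.238,-0.133,0.0],"jaw": 0},
    {"slide": [0.27,-0.15,0.0],"jaw": 0},
    {"slide": [0.3,-0.168,0.0],"jaw": 0},
    {"slide": [0.32,-0.178,0.0],"jaw": 0}
  ],
  "grip_force": 60
}}

```text
schema error: expected keys slide, spin, jaw
```

```bash
python3 - <<'E'
from h import *
o=get_obs();print(o['time'],o['tool_pos'],o['ee_rot'],o['joints'])
im=get_image('wrist');m=camera_model('wrist');cv2.imwrite('pics/w1.png',im[...,::-1])
R=np.array(m['R']);print('cam',-R.T@np.array(m['t']))
for n in ['wide_disc_knob','small_disc_knob']:
    for r in landmark_of('wrist',n)[:2]: print(n,r['score'],r['uv'],at_z(m,r['uv'],.036))
E
```

```text
0.5 [ 0.18444642 -0.62325049  0.23126375] [-3.14153862e+00  3.95857189e-05  2.87727337e-01] [ 1.24001223  0.4675086  -0.01161863  1.60275072  0.0060061   1.07142414
 -0.05630522]
cam [ 0.26274537 -0.59917412  0.3742513 ]
```

View pics/w1.png

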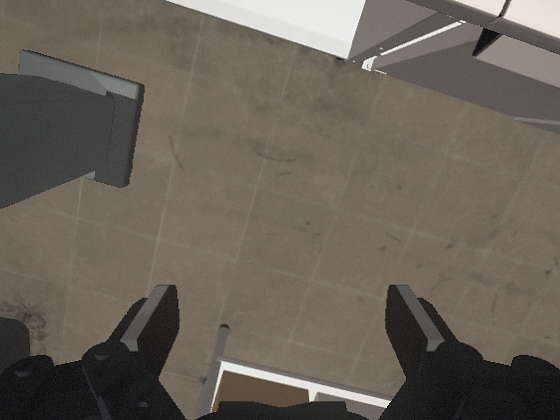

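The move was refused because each row needs all three keys. The wrist picture shows only floor, with the fingers at about (165,290) and (400,290).

>>> {"op": "send_rows", "data": {
  "commands": [
    {"slide": [0.034,-0.019,0.0],"spin": 0,"jaw": 0},
    {"slide": [0.068,-0.038,0.0],"spin": 0,"jaw": 0},
    {"slide": [0.102,-0.057,0.0],"spin": 0,"jaw": 0},
    {"slide": [0.136,-0.076,0.0],"spin": 0,"jaw": 0},
    {"slide": [0.17,-0.095,0.0],"spin": 0,"jaw": 0},
    {"slide": [0.204,-0.114,0.0],"spin": 0,"jaw": 0},
    {"slide": [0.238,-0.133,0.0],"spin": 0,"jaw": 0},
    {"slide": [0.27,-0.155,0.0],"spin": 0,"jaw": 0},
    {"slide": [0.29,-0.185,0.0],"spin": 0,"jaw": 0},
    {"slide": [0.29,-0.193,0.0],"spin": 0,"jaw": 0}
  ],
  "grip_force": 60
}}

```text
time: 1.48
tool_pos: [0.4119, -0.3491, 0.2314]
ee_rot: [-3.139, -0.003, 0.298]
ft_force: [-0.3, -0.1, -0.1]
gripper_width: 0.999
grip_force: 0.0
```

```bash
python3 - <<'E'
from h import *
o=get_obs();print(o['time'],o['tool_pos'],o['ee_rot'],o['joints'])
im=get_image('wrist');m=camera_model('wrist');cv2.imwrite('pics/w2.png',im[...,::-1])
R=np.array(m['R']);print('cam',-R.T@np.array(m['t']))
for n in ['wide_disc_knob','small_disc_knob']:
    for r in landmark_of('wrist',n)[:2]: print(n,r['score'],r['uv'],at_z(m,r['uv'],.036))
for r in cut_out('wrist','wide_disc_knob')[:1]: print(r['score'],r['uv'],at_z(m,r['uv'],.01))
E
```

```text
1.4833 [ 0.41192255 -0.34909539  0.23141417] [-3.13930602e+00 -2.59532450e-03  2.97633928e-01] [ 0.7728913   0.2919283  -0.15550652  1.8650711   0.0492555   0.98873221
 -0.67639863]
cam [ 0.48775781 -0.32611351  0.37442098]
wide_disc_knob 0.85 [281.3, 138.8] [ 0.45065623 -0.33621555  0.036     ]
small_disc_knob 0.88 [3.4, 49.1] [ 0.45425168 -0.08455666  0.036     ]
0.89 [281.9, 131.7] [ 0.4545812  -0.33555197  0.01      ]
```

View pics/w2.png

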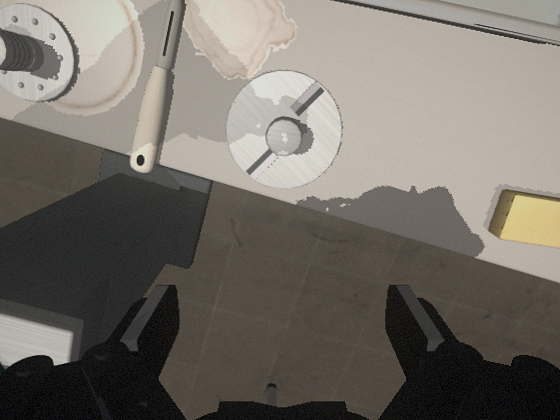

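The plate is centred near (284,129), about 116 px across, with the knob at (286,135). The blades run diagonally, clear of the fingers' line. I'll measure again with the arm settled.

>>> {"op": "send_rows", "data": {
  "commands": [
    {"slide": [0,0,0.02],"spin": 0,"jaw": 0},
    {"slide": [0,0,0.02],"spin": 0,"jaw": 0},
    {"slide": [0,0,0.02],"spin": 0,"jaw": 0},
    {"slide": [0,0,0.02],"spin": 0,"jaw": 0}
  ]
}}

```text
time: 2.02
tool_pos: [0.4073, -0.3572, 0.2116]
ee_rot: [3.141, 0.0, 0.286]
ft_force: [1.0, 0.0, 0.2]
gripper_width: 0.998
grip_force: 0.0
```

```bash
cat >> h.py <<'E'
from scipy.spatial.transform import Rotation as Ro
def intool(p):
    o=get_obs();return Ro.from_euler('xyz',o['ee_rot']).inv().apply(np.array(p)-o['tool_pos'])
E
python3 - <<'E'
from h import *
o=get_obs();print(o['time'],o['tool_pos'],o['ee_rot'])
m=camera_model('wrist');im=get_image('wrist')
for r in landmark_of('wrist','wide_disc_knob')[:1]:
    p=at_z(m,r['uv'],.036);print(r['score'],r['uv'],p,'tool',intool(p))
r=cut_out('wrist','wide_disc_knob')[0]
c=max(cv2.findContours(r['region'].astype(np.uint8),0,2)[0],key=cv2.contourArea)
e=cv2.fitEllipse(cv2.convexHull(c));p=at_z(m,e[0],.008);print(e,p,'tool',intool(p))
E
```

```text
2.0167 [ 0.40729512 -0.35718657  0.21158006] [3.14137037e+00 1.68718903e-04 2.85609780e-01]
0.76 [275.9, 133.0] [ 0.45399186 -0.33727615  0.036     ] tool [ 0.04975985 -0.00587255  0.17596249]
((138.05361938476562, 90.93101501464844), (32.1807861328125, 201.71697998046875), 9.818145751953125) [ 0.45214031 -0.20712924  0.008     ] tool [ 0.08462734 -0.13107596  0.20387379]
```

```bash
python3 - <<'E'
from h import *
m=camera_model('wrist');im=get_image('wrist');cv2.imwrite('pics/w3.png',im[...,::-1])
g=cv2.medianBlur(cv2.cvtColor(im,7),5)
for c in cv2.HoughCircles(g,cv2.HOUGH_GRADIENT,1.0,60,param1=80,param2=15,minRadius=54,maxRadius=76)[0][:4]:
    p=at_z(m,c[:2],.006);print(c,p,intool(p))
for c in cut_out('wrist','wide_disc_knob')[:3]: print(c['score'],c['uv'],c['region'].sum())
def proj(X):
    K=np.array([[m['fx'],0,m['cx']],[0,m['fy'],m['cy']],[0,0,1]])
    return cv2.projectPoints(np.array(X,float),cv2.Rodrigues(np.array(m['R']))[0],np.array(m['t']),K,np.array(m['dist_coeffs']))[0][:,0]
a=np.linspace(0,2*np.pi,80);im=im[...,::-1].copy()
for (x,y),col in [((.454,-.337),(0,0,255)),((.463,-.3385),(0,255,0))]:
  for r,z in [(.058,.008),(.016,.058)]:
    cv2.polylines(im,[proj(np.c_[x+r*np.cos(a),y+r*np.sin(a),0*a+z]).round().astype(int)],True,col,1)
cv2.imwrite('pics/w3o.png',cv2.resize(im[20:260,130:430],None,fx=2.5,fy=2.5))
E
```

```text
[275.5 123.5  61.3] [ 0.46000004 -0.33437403  0.006     ] [ 0.05607853 -0.0066027   0.20593287]
[58.5 45.5 59.6] [ 0.47063416 -0.13173826  0.006     ] [ 0.12368354 -0.19792412  0.20578776]
[200.5 119.5  60. ] [ 0.44373237 -0.26608831  0.006     ] [ 0.05982261 -0.07669945  0.20586887]
0.69 [273.1, 125.1] 12205
```

View pics/w3o.png

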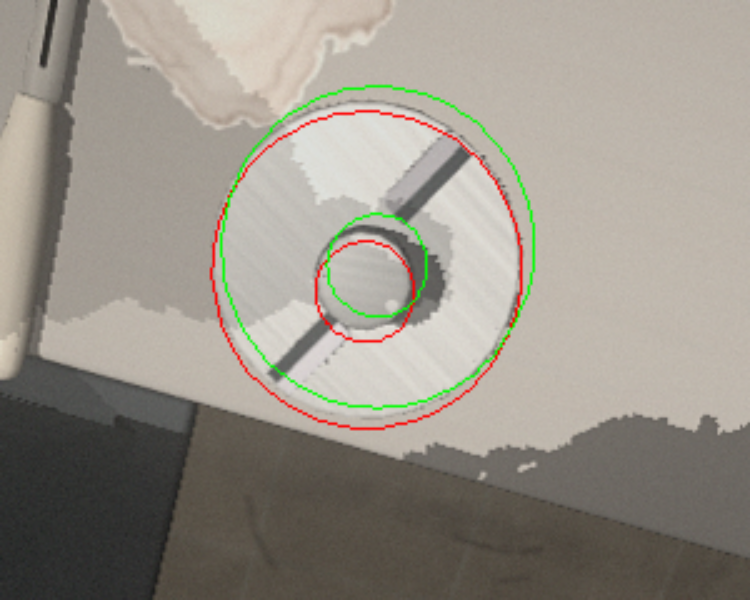

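The true plate lies between the overlays: crop centre (368,259) against (367,270) for red. So the knob is at about tool +55, −6 mm. Next: approach and grip.

>>> {"op": "send_rows", "data": {
  "commands": [
    {"slide": [0.03,-0.003,0.02],"spin": 0,"jaw": 0},
    {"slide": [0.055,-0.006,0.05],"spin": 0,"jaw": 0},
    {"slide": [0.055,-0.006,0.08],"spin": 0,"jaw": 0},
    {"slide": [0.055,-0.006,0.11],"spin": 0,"jaw": 0},
    {"slide": [0.055,-0.006,0.14],"spin": 0,"jaw": 0},
    {"slide": [0.055,-0.006,0.16],"spin": 0,"jaw": 0},
    {"slide": [0.055,-0.006,0.175],"spin": 0,"jaw": 0},
    {"slide": [0.055,-0.006,0.185],"spin": 0,"jaw": 0},
    {"slide": [0.055,-0.006,0.193],"spin": 0,"jaw": 0},
    {"slide": [0.055,-0.006,0.193],"spin": 0,"jaw": 0}
  ]
}}

```text
time: 3.1
tool_pos: [0.4583, -0.3342, 0.0172]
ee_rot: [-3.14, 0.001, 0.288]
ft_force: [-0.3, 0.2, -0.3]
gripper_width: 0.998
grip_force: 0.0
```

>>> {"op": "send_rows", "data": {
  "commands": [
    {"slide": [0,0,0],"spin": 0,"jaw": 0.3},
    {"slide": [0,0,0],"spin": 0,"jaw": 0.6},
    {"slide": [0,0,0],"spin": 0,"jaw": 1},
    {"slide": [0,0,0],"spin": 0,"jaw": 1},
    {"slide": [0,0,0],"spin": 0,"jaw": 1},
    {"slide": [0,0,0],"spin": 0,"jaw": 1}
  ],
  "grip_force": 70
}}

```text
time: 3.6
tool_pos: [0.4594, -0.3351, 0.0194]
ee_rot: [3.14, -0.001, 0.288]
ft_force: [-0.7, 0.7, 6.9]
gripper_width: 0.357
grip_force: 68.9
```

Gripped (opening about 30 mm). Lift first, then carry towards the base.

>>> {"op": "send_rows", "data": {
  "commands": [
    {"slide": [0,0,-0.015],"spin": 0,"jaw": 1},
    {"slide": [0,0,-0.04],"spin": 0,"jaw": 1},
    {"slide": [0,0,-0.07],"spin": 0,"jaw": 1},
    {"slide": [0,0,-0.1],"spin": 0,"jaw": 1},
    {"slide": [0,0,-0.13],"spin": 0,"jaw": 1},
    {"slide": [0,0,-0.16],"spin": 0,"jaw": 1},
    {"slide": [0,0,-0.17],"spin": 0,"jaw": 1},
    {"slide": [0.008,-0.036,-0.17],"spin": 0,"jaw": 1},
    {"slide": [0.016,-0.072,-0.17],"spin": 0,"jaw": 1},
    {"slide": [0.024,-0.108,-0.17],"spin": 0,"jaw": 1}
  ]
}}

```text
time: 4.43
tool_pos: [0.4501, -0.2231, 0.1876]
ee_rot: [-3.141, 0.001, 0.286]
ft_force: [0.9, 0.5, -2.6]
gripper_width: 0.357
grip_force: 69.9
```

>>> {"op": "send_rows", "data": {
  "commands": [
    {"slide": [0.008,-0.038,0],"spin": 0,"jaw": 1},
    {"slide": [0.016,-0.076,0],"spin": 0,"jaw": 1},
    {"slide": [0.024,-0.114,0],"spin": 0,"jaw": 1},
    {"slide": [0.032,-0.152,0],"spin": 0,"jaw": 1},
    {"slide": [0.04,-0.19,0],"spin": 0,"jaw": 1},
    {"slide": [0.05,-0.228,0],"spin": 0,"jaw": 1},
    {"slide": [0.06,-0.266,0],"spin": 0,"jaw": 1},
    {"slide": [0.068,-0.304,0],"spin": 0,"jaw": 1},
    {"slide": [0.076,-0.342,0],"spin": 0,"jaw": 1},
    {"slide": [0.084,-0.375,0],"spin": 0,"jaw": 1}
  ]
}}

```text
time: 5.27
tool_pos: [0.4239, 0.1615, 0.1876]
ee_rot: [-3.141, 0.001, 0.289]
ft_force: [0.2, 0.2, -2.1]
gripper_width: 0.361
grip_force: 69.9
```

>>> {"op": "send_rows", "data": {
  "commands": [
    {"slide": [0,-0.012,0],"spin": 0,"jaw": 1},
    {"slide": [0,-0.02,0],"spin": 0,"jaw": 1},
    {"slide": [0,-0.02,0],"spin": 0,"jaw": 1},
    {"slide": [0,-0.02,0],"spin": 0,"jaw": 1},
    {"slide": [0,-0.02,0],"spin": 0,"jaw": 1}
  ]
}}

```text
time: 5.68
tool_pos: [0.4197, 0.1767, 0.1878]
ee_rot: [3.141, 0.001, 0.285]
ft_force: [-1.3, 0.9, -2.0]
gripper_width: 0.359
grip_force: 70.0
```

```bash
python3 - <<'E'
from h import *
o=get_obs();print(o['time'],o['tool_pos'],o['ee_rot'],o['ft_force'],o['joints'])
m=camera_model('wrist');im=get_image('wrist');cv2.imwrite('pics/w4.png',im[...,::-1])
for n,z in [('pin_tip',.076),('press_collar',.068),('machine',0)]:
  for r in landmark_of('wrist',n)[:2]:
    p=at_z(m,r['uv'],z);print(n,r['score'],r['uv'],p,'tool',intool(p))
E
```

```text
5.6833 [0.4197433  0.17665544 0.18784345] [3.14069154e+00 9.87227342e-04 2.85430671e-01] [-1.30944376  0.91735541 -1.95415068] [-0.04637988  0.24092056 -0.47862954  2.07731167  0.14688186  0.85609494
 -1.89528604]
pin_tip 0.67 [304.8, 82.0] [0.50995178 0.1880568  0.076     ] tool [0.08955965 0.0144229  0.11206819]
pin_tip 0.56 [282.2, 267.6] [0.37518    0.16412929 0.076     ] tool [-0.04650347 -0.00050308  0.11210872]Traceback (most recent call last):
  File "<stdin>", line 5, in <module>
ValueError: it knows: cup_mid, machine, mill_mid, peeler_mid, pin_tip, small_disc_knob, wide_disc_knob, wide_disc_mouth
```

View pics/w4.png

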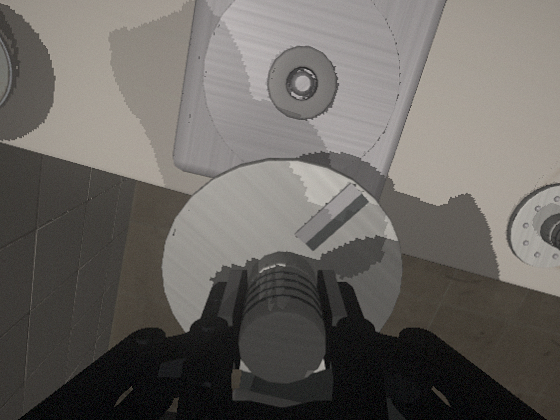

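Collar and pin are at (302,83). The held disc's plate spans columns 162–402, with its far edge at row 158.

```bash
python3 - <<'E'
from h import *
o=get_obs();m=camera_model('wrist')
p=at_z(m,[302,83],.076);print('pin',p,intool(p))
K=np.array([[m['fx'],0,m['cx']],[0,m['fy'],m['cy']],[0,0,1]])
Rt=Ro.from_euler('xyz',o['ee_rot']).as_matrix()
a=np.linspace(0,2*np.pi,400)
for dx in (-.004,0,.004):
  for dz in (.0094,.0114,.0134):
    X=(Rt@np.c_[dx+.058*np.cos(a),.058*np.sin(a),0*a+dz].T).T+o['tool_pos']
    u=cv2.projectPoints(X,cv2.Rodrigues(np.array(m['R']))[0],np.array(m['t']),K,np.array(m['dist_coeffs']))[0][:,0]
    print(dx,dz,'l,r,top',u[:,0].min(),u[:,0].max(),u[:,1].min(),'top col',u[u[:,1].argmin(),0])
im=cv2.imread('pics/w4.png',0).astype(float)
g=np.abs(np.diff(im[:,270:295].mean(1)));print('edge rows',[(i,g[i].round(1)) for i in range(145,175) if g[i]>6])
for r in (250,260,270):
  g=np.abs(np.diff(im[r-1:r+2].mean(0)));print(r,[(i,g[i].round(0)) for i in list(range(150,176))+list(range(388,412)) if g[i]>12])
E
```

```text
pin [0.50909251 0.18983052 0.076     ] [0.08923368 0.01247915 0.11206706]
-0.004 0.0094 l,r,top 161.0801024502732 406.5648014831813 163.91091684790644 top col 283.99788284486533
-0.004 0.0114 l,r,top 162.4085714155116 405.1919970978943 163.06318788289963 top col 283.97093952750623
-0.004 0.0134 l,r,top 163.70822909993586 403.84895650414427 162.23594349924764 top col 283.94464683256894
0 0.0094 l,r,top 160.16265198482753 407.50503141097835 154.46281346323553 top col 284.0117768513535
0 0.0114 l,r,top 161.51151387128613 406.1112472824433 153.72471798127242 top col 283.98444046532626
0 0.0134 l,r,top 162.83089353140505 404.74791789698804 153.00460308011117 top col 283.9577696265685
0.004 0.0094 l,r,top 159.23248164254233 408.4582834662426 144.85886367630178 top col 284.02586858427435
0.004 0.0114 l,r,top 160.6021663795373 407.0430783022358 144.2341582897582 top col 283.9981309673036
0.004 0.0134 l,r,top 161.94167885130878 405.6590384512025 143.6247954327829 top col 283.9710742406511
edge rows [(156, np.float64(7.9)), (157, np.float64(51.8)), (159, np.float64(24.8)), (160, np.float64(53.6)), (161, np.float64(8.6))]
250 [(163, np.float64(43.0)), (164, np.float64(31.0))]
260 [(161, np.float64(40.0)), (162, np.float64(32.0)), (401, np.float64(18.0))]
270 [(161, np.float64(40.0)), (162, np.float64(29.0)), (401, np.float64(21.0))]
```

>>> {"op": "send_rows", "data": {
  "commands": [
    {"slide": [0.03,0.005,0],"spin": 0,"jaw": 1},
    {"slide": [0.06,0.01,0],"spin": 0,"jaw": 1},
    {"slide": [0.091,0.013,0.01],"spin": 0,"jaw": 1},
    {"slide": [0.091,0.013,0.03],"spin": 0,"jaw": 1},
    {"slide": [0.091,0.013,0.05],"spin": 0,"jaw": 1},
    {"slide": [0.091,0.013,0.07],"spin": 0,"jaw": 1},
    {"slide": [0.091,0.013,0.08],"spin": 0,"jaw": 1},
    {"slide": [0.091,0.013,0.085],"spin": 0,"jaw": 1},
    {"slide": [0.091,0.013,0.085],"spin": 0,"jaw": 1},
    {"slide": [0.091,0.013,0.085],"spin": 0,"jaw": 1}
  ]
}}

```text
time: 6.62
tool_pos: [0.5111, 0.1917, 0.1039]
ee_rot: [-3.142, -0.001, 0.287]
ft_force: [0.8, 0.1, -2.8]
gripper_width: 0.357
grip_force: 70.0
```

>>> {"op": "send_rows", "data": {
  "commands": [
    {"slide": [0,0,0.002],"spin": 0,"jaw": 1},
    {"slide": [0,0,0.004],"spin": 0,"jaw": 1},
    {"slide": [0,0,0.006],"spin": 0,"jaw": 1},
    {"slide": [0,0,0.008],"spin": 0,"jaw": 1},
    {"slide": [0,0,0.009],"spin": 0,"jaw": 1},
    {"slide": [0,0,0.01],"spin": 0,"jaw": 1},
    {"slide": [0,0,0.01],"spin": 0,"jaw": 1}
  ]
}}

```text
time: 7.2
tool_pos: [0.5104, 0.1917, 0.093]
ee_rot: [3.142, 0.0, 0.288]
ft_force: [0.2, 0.1, -2.2]
gripper_width: 0.36
grip_force: 70.0
```

>>> {"op": "send_rows", "data": {
  "commands": [
    {"slide": [0,0,0.001],"spin": 0,"jaw": 1},
    {"slide": [0,0,0.002],"spin": 0,"jaw": 1},
    {"slide": [0,0,0.003],"spin": 0,"jaw": 1},
    {"slide": [0,0,0.004],"spin": 0,"jaw": 1},
    {"slide": [0,0,0.004],"spin": 0,"jaw": 1}
  ]
}}

```text
time: 7.62
tool_pos: [0.5108, 0.1909, 0.089]
ee_rot: [3.141, 0.0, 0.287]
ft_force: [1.4, -2.8, -2.8]
gripper_width: 0.359
grip_force: 70.1
```

>>> {"op": "send_rows", "data": {
  "commands": [
    {"slide": [0,0,0.001],"spin": 0,"jaw": 1},
    {"slide": [0,0,0.002],"spin": 0,"jaw": 1},
    {"slide": [0,0,0.003],"spin": 0,"jaw": 1},
    {"slide": [0,0,0.004],"spin": 0,"jaw": 1},
    {"slide": [0,0,0.004],"spin": 0,"jaw": 1}
  ]
}}

```text
time: 8.03
tool_pos: [0.5109, 0.1909, 0.0857]
ee_rot: [3.14, 0.0, 0.287]
ft_force: [-0.8, -6.1, 4.3]
gripper_width: 0.362
grip_force: 70.6
```

>>> {"op": "send_rows", "data": {
  "commands": [
    {"slide": [0,0,0.001],"spin": 0,"jaw": 1},
    {"slide": [0,0,0.002],"spin": 0,"jaw": 1},
    {"slide": [0,0,0.003],"spin": 0,"jaw": 1},
    {"slide": [0,0,0.003],"spin": 0,"jaw": 1}
  ],
  "grip_force": 90
}}

```text
time: 8.37
tool_pos: [0.5109, 0.191, 0.0831]
ee_rot: [3.14, 0.0, 0.287]
ft_force: [-1.7, -5.5, 7.8]
gripper_width: 0.354
grip_force: 88.1
```

>>> {"op": "send_rows", "data": {
  "commands": [
    {"slide": [0,0.0005,0.001],"spin": 0,"jaw": 1},
    {"slide": [0,0.001,0.002],"spin": 0,"jaw": 1},
    {"slide": [0,0.001,0.003],"spin": 0,"jaw": 1},
    {"slide": [0,0.001,0.003],"spin": 0,"jaw": 1},
    {"slide": [0,0.001,0.003],"spin": 0,"jaw": 1}
  ]
}}

```text
time: 8.78
tool_pos: [0.5111, 0.191, 0.0814]
ee_rot: [3.141, -0.001, 0.288]
ft_force: [-4.9, -5.4, 18.1]
gripper_width: 0.357
grip_force: 89.7
```

>>> {"op": "send_rows", "data": {
  "commands": [
    {"slide": [0,0,0.001],"spin": 0,"jaw": 1},
    {"slide": [0,0,0.001],"spin": 0,"jaw": 1},
    {"slide": [0,0,0.001],"spin": 0,"jaw": 1},
    {"slide": [0,0,0.001],"spin": 0,"jaw": 1},
    {"slide": [0,0,0.001],"spin": 0,"jaw": 1},
    {"slide": [0,0,0.001],"spin": 0,"jaw": 1}
  ]
}}

```text
time: 9.28
tool_pos: [0.5111, 0.191, 0.0813]
ee_rot: [3.14, -0.001, 0.288]
ft_force: [-7.3, -6.4, 25.8]
gripper_width: 0.355
grip_force: 90.5
```

```bash
python3 - <<'E'
from h import *
im=get_image('side');a=cv2.resize(im[140:280,160:340,::-1],None,fx=2.2,fy=2.2)
b=get_image('wrist')[...,::-1]; b=cv2.resize(b,(399,308));cv2.imwrite('pics/end.png',np.hstack([a[:308,:396],b]))
E
```

```text
(no output)
```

View pics/end.png

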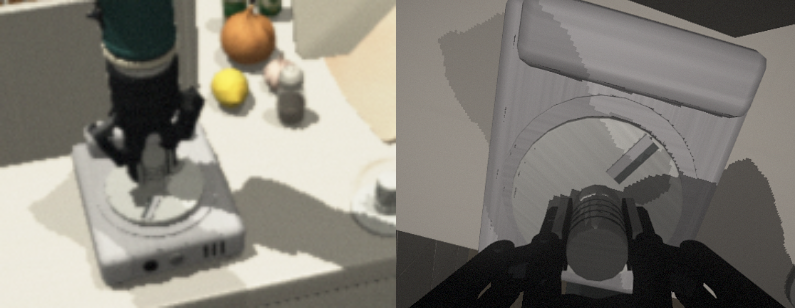

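The disc sits flat and centred on the deck, still gripped. The stop is hard: 26 N with no further travel.

```bash
python3 -c "
from rig import *
print(job_done())"
```

```text
the job is handed in; nothing more can be done
None
```

The wide disc is on the drive pin, pressed against the collar's hard stop (26 N, no further travel) with its knob still gripped, and the job was handed in at about 9.4 s of robot time.

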